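# Latch the filter test jig and hold the enabling lever half way

## Task

Swing the hold-down hook of the filter test jig down until it lies fully home between the prongs of its catch. Then press the spring-loaded enabling lever (green grip) half way down, with its pointer in the green part of the scale, and keep holding it there with the gripper's fingers: the program finishes while holding. Never press the lever down to its bottom stop, and leave everything else on the bench where it is.

Things in the scene. Friction and masses are not known exactly. Their poses are not given: they have to be found in the camera images.
- jig: Filter test jig, fixed: grey base plate 210 x 110 x 12 mm; dark hinge cheeks (82 mm high) at its +x end, a nest holding a filter in the middle, a yellow catch near its -x end (two prongs 7 mm thick, 84 mm high, 27 mm apart inside, at x = -50 mm). Origin: centre of the underside; x from catch to hinge (away from the robot), z up. On either side of the bench, yaw up to 0.35 rad either way.
- hook (a joint): Angle of the hold-down hook: 0 = closed, level, lying in the catch (a stop); it grows as the hook is raised, up to 1.5 rad. It starts between 0.65 and 1.15. The hinge is stiff: the hook stays where it is left and takes 1 to 3 N at its grip to move.
- hook_hinge (a point): The hook's hinge axis: 80 mm towards +x from the jig's centre, 72 mm above the bench; the axis is the jig's y.
- hook_grip (a point): Centre of the hook's red grip: bar 22 mm in diameter, 44 mm long, parallel to the hinge axis, across the hook's free end 158 mm from the hinge. The hook is a flat steel bar (18 mm wide, 10 mm thick) from hinge to grip; it points to the jig's -x, raised by the hook angle. Closed, the grip's centre is 72 mm above the bench, at x = -78 mm of the jig.
- pod: Enabling lever unit, fixed: black base 160 x 90 x 22 mm, grey pivot cheeks (70 mm high) at its +x end; beside the lever an upright scale plate (20 x 4 mm, top 103 mm high, at x = -6, y = +34 mm), grey above, green in the middle, red below, read by an orange pointer on the lever. Origin: centre of the underside; z up. Stands on the other side from the jig, yaw up to 0.35 rad either way.
- lever (a joint): Angle by which the lever is pressed: 0 = released, spring-held up (arm 0.5 rad above level); 0.5 = on its bottom stop (arm level). Half way = 0.25. The spring takes about 4 N at the grip to start, 7 N half way and 10 N at the bottom.
- lever_pivot (a point): The lever's pivot axis: 60 mm towards +x from the pod's centre, 55 mm above the bench; the axis is the pod's y. From it the lever points to the pod's -x, raised by 0.5 rad minus the lever angle.
- lever_grip (a point): The lever's green grip, a bar 22 mm in diameter and 50 mm long (parallel to the pivot axis) across the lever's free end, 120 mm from the pivot. The point is the bar's centre (113 mm above the bench when released, 85 mm half way, 55 mm at the bottom).
- dut: Bystander: grey filter 70 x 50 x 26 mm with two white caps lying in the jig's nest under the hook. Origin: centre of the underside.
- spare_filter: Bystander: a second grey filter, 70 x 50 x 26 mm, at the back of the bench. Origin: centre of the underside.
- screwdriver: Bystander: screwdriver lying on the bench.
- wrench: Bystander: small wrench, 130 mm, lying between the jig and the lever unit.
- multimeter: Bystander: yellow hand multimeter, 150 x 75 x 35 mm, lying on its back.
- mug: Bystander: white mug, 80 mm wide, 90 mm high.
- adapter0: Bystander: brass coaxial adapter, 24 mm wide, 22 mm high, standing near the robot.
- adapter1: Bystander: steel coaxial adapter, 24 mm wide, 22 mm high, standing near the robot.
There are look-alikes about, which are no part of the job. What is shaped like the pod but pink or turquoise is not meant.

How it is judged:
On the way, in this order (a step that is already met when the one before it is completed fails the run):
1. the hook lies fully home in its catch (value of joint hook below 0.05 rad and value of joint lever below 0.1 rad), for 0.2 s.
2. the fingers hold the lever half way down, the hook still closed (value of joint hook below 0.05 rad and value of joint lever between 0.18 and 0.32 rad and contact force between the fingers and pod above 3 N), for 0.3 s.
At the end, for the whole second after the job is handed in: The hook is closed (angle below 0.05 rad) and the gripper's fingers still press the lever with more than 3 N and hold it at rest between 0.18 and 0.32 rad of its 0.5 rad travel (all of step 2 and velocity of joint lever between -0.05 and 0.05 rad/s); the arm keeps its last pose, push and grip.
It fails at once if the lever is pressed down to its bottom stop (value of joint lever above 0.47 rad).
It fails at once if a bystander is disturbed (moved over 20 mm) (distance of any of spare_filter, screwdriver, wrench, multimeter, mug, adapter0, adapter1, dut from where it was at the start of the episode above 0.02 m).
It also fails if it takes over 45 s, if anything falls off the work surface, if the arm or the gripper's body presses on something with over 40 N, if the wrist force passes 120 N, or if a joint passes its speed limit or range.

## Robot

A 6-joint arm with a two-finger parallel gripper is mounted at the origin on the work surface. World frame = base frame: x ahead of the robot, y to its left, z up, the work surface at z = 0. Lengths are in m, angles in rad, forces in N, time in s.
With the tool pointing down it reaches from about 0.325 to 0.9 m from the base axis. Payload 6.1 kg.
Tool frame: the origin (TCP) lies midway between the tips of the shut fingers; the grasp point (between the pads) lies 19 mm behind it (r.grasp_offset is the distance from the TCP to the grasp point, in m); z points along the fingers, y is the direction in which the jaws open and shut (so a half turn about z gives the same grasp; the last joint's range is limited). The gripper opens to 87 mm and grips with 3 to 60 N. Pads are 19 mm wide; open, the fingers measure 117 mm over their backs; the gripper's body (75 mm by 190 mm) begins 51 mm behind the grasp point.
Start: joints at [1.113, 0.22, 1.526, -0, 1.395, -0.126], TCP at [0.204, 0.591, 0.223] pointing down, gripper open.
Joint ranges: [-2.98, 2.98], [-0.91, 2.08], [0.09, 2.57], [-1.24, 4.39], [0.2, 2.65], [-2.68, 2.68]. Speed limits (rad/s): [2.57, 2.57, 3.01, 3.14, 3.14, 3.14].

## Interface

Orientations are given as a rotation vector (axis times angle).
In Python, from workcell import r, imaging, order, outline_of gives the robot as it stands.
- The arm moves only by the tool play_rows, never from a script. Its argument "rows" is a list of rows, each a list of 3 entries, a list of its own where there are three numbers: the shift along the tool's x, y, z in m, then the turn, a rotation vector about the tool's x, y, z in degrees, then the closure, from 0 (fully open) to 1 (shut). A call has 1 to 10 rows; each row is the pose to reach, as a shift and turn from the pose commanded when the call began, along the tool's axes at that moment; what a row does not reach only later rows make up. A row lasts 1/10 s, in which the tool goes at most 50 mm and 8.59 degrees, less where a joint would pass 70% of its speed; a pose out of reach is approached as far as the arm can. A call with a gripper value outside its range is refused whole. The fingers move at their own pace and stop on an object; the grip force is fixed at half the most. Time passes only in rows, so rows that repeat a pose let the fingers close. It gives the time, the measured TCP pose, the force and the opening at its end, in the units of the state.
- r.sense(): the state, without advancing time (a new reading comes with each control period).
- imaging.camera(name): name is "scene" or "side" or "wrist"; returns (picture, depth): 384x512x3 uint8, red, green, blue; 384x512 float32, m along the optical axis (not along the pixel's ray), 0 where there is no reading.
- imaging.camera_info(name): a dict with "fx", "fy", "cx", "cy" (pixels), "position" and "orientation" of the camera in the world; the wrist camera has in their place "tool_from_camera" (4x4, takes a point from camera to tool coordinates, whose origin is the TCP and whose axes are the flange's). Camera axes: x right, y down, z forward; pixel columns grow to the right and rows downward; lengths in m; the calibration is good to about 2 mm. A picture is of the moment at which its call begins: read the wrist's pose just before it. camera_info takes no time and is no camera call.
- order.hand_in(): hands the job in, once; it reports no verdict.
Trained networks look in the newest picture that a camera, given by its name, has taken for a name from the list of things; names that differ only in an ending like _2 or _b are one class to them, and where a whole thing is asked for, a point or a joint stands for the part that bears it (a point fixed in the world has none). Each returns a list of dicts, best first, with "conf" (0 to 1); they miss things now and then, are a little off and sometimes report something else, mostly with a low value. They report only what shows in the picture. A call takes as long as a camera call. They do not tell look-alikes from the thing itself.
- outline_of(camera, label): "region" (384x512 bool, what is visible of it) and "extent" ([left, top, right, bottom] in pixels, round what is visible of it).
The state is a dict: "t": time; "q": joint angles; "joint_velocities": joint speeds; "effort": joint torques, N m; "tool_pos": TCP position; "tool_rot": TCP orientation; "ft_force": force on the tool from outside, world axes, zero at the start; "torque": the same for the moment, N m; "finger_gap": finger opening in m.
Only numpy, scipy, OpenCV 4.12 (cv2) and the standard library are available. Lean on these libraries where they do the work, as an engineer would, in place of code of your own. Each camera call takes 0.05 s, during which the arm holds its last target.

## Working session

There is one attempt and no reset: what is moved stays moved. The work goes in short steps, Python scripts to look and compute and a tool call to move; the robot and the scene stay as the last step left them, time stands still between calls to the robot, and variables do not carry over. Pictures are saved under pics/ and viewed, and the job is handed in when it is done.

Besides the shell and the picture viewer there is one more tool, called after "Call:" by a JSON object that holds its "op" and its "data", one argument or row to a line. play_rows: Moves the arm, as the interface text tells. Its arguments: {"type":"object","properties":{"rows":{"type":"array"}},"required":["rows"]}

```bash
ls; mkdir -p pics; cat > h.py <<'E'
import numpy as np, cv2
from scipy.spatial.transform import Rotation as R
from workcell import r, imaging, order, outline_of
def cam(name,fn=None):
    s=r.sense(); im,d=imaging.camera(name); 
    if fn: cv2.imwrite('pics/'+fn,im[:,:,::-1])
    return im,d,s
def T(name,s=None):
    i=imaging.camera_info(name)
    if 'position' in i:
        M=np.eye(4);o=np.array(i['orientation'])
        M[:3,:3]=R.from_rotvec(o).as_matrix() if o.shape==(3,) else o
        M[:3,3]=i['position'];return i,M
    M=np.eye(4);M[:3,:3]=R.from_rotvec(s['tool_rot']).as_matrix();M[:3,3]=s['tool_pos']
    return i,M@np.array(i['tool_from_camera'])
def cloud(name,d,s=None):
    i,M=T(name,s); v,u=np.mgrid[:384,:512]
    P=np.stack([(u-i['cx'])/i['fx']*d,(v-i['cy'])/i['fy']*d,d],-1)
    W=P@M[:3,:3].T+M[:3,3]; W[d<=0]=np.nan
    return W
E
python3 - <<'E'
from h import *
print(r.sense())
for n in ['scene','side','wrist']:
    im,d,s=cam(n,n+'0.png'); print(n,imaging.camera_info(n))
    for l in ['jig','hook','hook_grip','pod','lever','lever_grip']:
        print(l,[(round(o['conf'],2),o['extent']) for o in outline_of(n,l)])
E
```

```text
pics
{'t': 0.0, 'q': array([ 1.11293492e+00,  2.21242950e-01,  1.52764724e+00,  5.40058156e-06,
        1.39466722e+00, -1.26093349e-01]), 'joint_velocities': array([-0.00082116, -0.00055275,  0.00016766, -0.00019984, -0.00186796,
       -0.00132925]), 'effort': array([-3.06460988e-04, -4.94617295e+01, -3.87378502e+01,  7.00320164e-02,
        5.73776057e-02, -4.30131672e-05]), 'tool_pos': array([0.20328961, 0.5903493 , 0.2214077 ]), 'tool_rot': array([-5.18660272e-01, -3.09790285e+00,  2.95267830e-03]), 'ft_force': array([-0.23456039, -0.11100711, -0.30972801]), 'torque': array([-0.01450726,  0.03422077, -0.00496409]), 'finger_gap': 0.08691113799185661}
scene {'fx': 441.5856505381736, 'fy': 441.5856505381736, 'cx': 259.98644081506063, 'cy': 184.1960851031125, 'position': array([ 1.55674188, -0.30312333,  0.88415356]), 'orientation': array([-1.88849182, -1.36174943,  0.6557153 ])}
jig [(0.82, [181.5, 154.5, 221.5, 241.6])]
hook [(0.83, [182.1, 150.3, 201.9, 216.4]), (0.55, [245.8, 192.7, 264.4, 220.9])]
hook_grip [(0.81, [182.0, 152.5, 205.3, 216.6])]
pod [(0.92, [274.1, 158.7, 324.0
[... 963 characters left out ...]
3, 148.2]), (0.56, [134.3, 196.5, 172.8, 209.1])]
lever_grip [(0.7, [226.6, 137.7, 256.6, 149.0]), (0.67, [215.3, 167.1, 243.5, 182.3]), (0.6, [131.4, 193.4, 174.4, 210.6])]
wrist {'fx': 301.4991973227069, 'fy': 301.4991973227069, 'cx': 252.2743032677595, 'cy': 194.0954648770417, 'tool_from_camera': array([[ 3.90587383e-04, -9.63286385e-01, -2.68475674e-01,
         7.43538577e-02],
       [ 9.99999897e-01,  4.38224453e-04, -1.17508995e-04,
         1.14796375e-03],
       [ 2.30847421e-04, -2.68475601e-01,  9.63286457e-01,
        -1.62650490e-01],
       [ 0.00000000e+00,  0.00000000e+00,  0.00000000e+00,
         1.00000000e+00]])}
jig []
hook []
hook_grip []
pod []
lever []
lever_grip []
```

View pics/scene0.png

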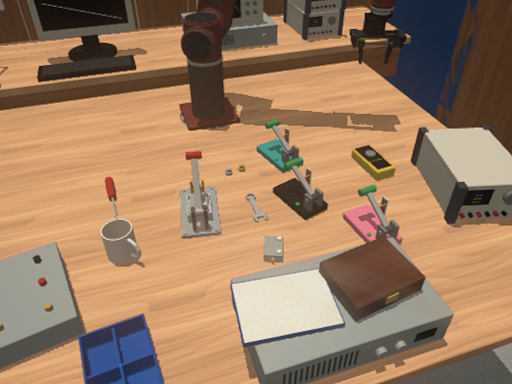

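View pics/side0.png

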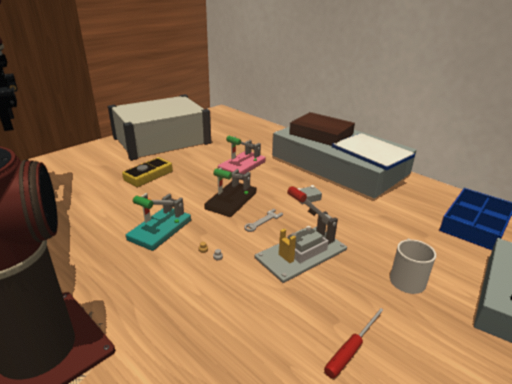

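View pics/wrist0.png

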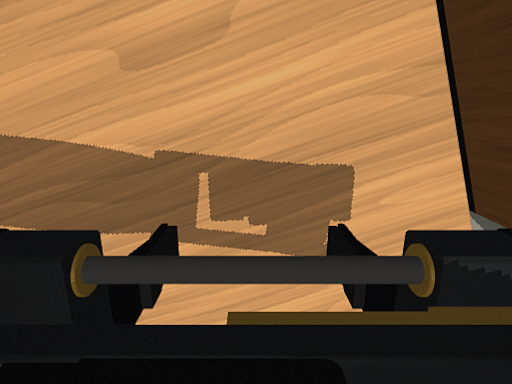

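```bash
cat > m.py <<'E'
from h import *
for n in ['scene','side']:
    im,d,s=cam(n); W=cloud(n,d,s); hsv=cv2.cvtColor(im,cv2.COLOR_RGB2HSV)
    H,S,V=[hsv[...,k].astype(int) for k in range(3)]
    Z=W[...,2]; 
    def rep(lab,m):
        nn,L,st,c=cv2.connectedComponentsWithStats(m.astype(np.uint8))
        for k in range(1,nn):
            if st[k,4]>25:
                p=W[L==k]; p=p[~np.isnan(p[:,0])]
                print(n,lab,st[k].tolist(),'med',np.median(p,0).round(3),'lo',np.percentile(p,3,axis=0).round(3),'hi',np.percentile(p,97,axis=0).round(3))
    roi=(W[...,0]>0.2)&(W[...,0]<1)&(abs(W[...,1])<0.5)
    rep('red',roi&((H<6)|(H>174))&(S>170)&(V>60)&(Z>0.03))
    rep('green',roi&(H>50)&(H<75)&(S>120)&(Z>0.03))
    rep('yellow',roi&(H>18)&(H<30)&(S>150)&(Z>0.02))
    rep('black',roi&(V<60)&(Z>0.015)&(Z<0.03))
    np.savez(n,W=W,im=im)
E
python3 m.py
```

```text
scene red [186, 152, 15, 7, 79] med [ 0.542 -0.158  0.19 ] lo [ 0.532 -0.176  0.182] hi [ 0.549 -0.139  0.194]
scene yellow [352, 149, 43, 27, 320] med [0.563 0.416 0.031] lo [0.464 0.402 0.021] hi [0.598 0.481 0.036]
scene yellow [200, 178, 4, 14, 30] med [ 0.526 -0.14   0.06 ] lo [ 0.515 -0.145  0.042] hi [ 0.53  -0.136  0.084]
scene black [287, 186, 17, 13, 63] med [0.587 0.142 0.021] lo [0.57  0.117 0.018] hi [0.62  0.155 0.024]
side red [288, 187, 18, 15, 141] med [ 0.528 -0.163  0.19 ] lo [ 0.521 -0.178  0.181] hi [ 0.536 -0.139  0.195]
side green [227, 137, 13, 7, 51] med [0.744 0.271 0.119] lo [0.739 0.253 0.111] hi [0.753 0.296 0.124]
side green [215, 169, 16, 9, 84] med [0.562 0.121 0.12 ] lo [0.553 0.104 0.112] hi [0.572 0.144 0.124]
side green [134, 196, 19, 12, 129] med [0.326 0.143 0.119] lo [0.317 0.126 0.11 ] hi [0.338 0.167 0.124]
side yellow [122, 157, 50, 25, 351] med [0.508 0.414 0.032] lo [0.444 0.402 0.021] hi [0.59  0.467 0.037]
side yellow [280, 229, 16, 32, 301] med [ 0.511 -0.158  0.055] lo [ 0.507 -0.174  0.023] hi [ 0.522 -0.137  0.084]
side black [205, 183, 51, 31, 755] med [0.593 0.129 0.022] lo [0.532 0.084 0.017] hi [0.675 0.177 0.025]
```

```bash
cat > f.py <<'E'
from h import *
def rect(p): 
    (c,sz,a)=cv2.minAreaRect((p[:,:2]*1000).astype(np.float32)); return np.round(c,1),np.round(sz,1),round(a,2)
A=[];B=[];Gr=[];Gg=[]
for n in ['scene','side']:
    z=np.load(n+'.npz');W=z['W'];im=z['im'];hsv=cv2.cvtColor(im,cv2.COLOR_RGB2HSV);S=hsv[...,1].astype(int);V=hsv[...,2];H=hsv[...,0].astype(int)
    X,Y,Z=W[...,0],W[...,1],W[...,2]
    m=(X>.42)&(X<.76)&(Y>-.27)&(Y<-.02)&(Z>.006)&(Z<.018)&(S<70)
    mb=(X>.46)&(X<.76)&(Y>.03)&(Y<.25)&(Z>.012)&(Z<.028)&(V<75)
    for nm,q,L in(('jig',m,A),('pod',mb,B)):
        k,lab,st,_=cv2.connectedComponentsWithStats(q.astype(np.uint8)); 
        p=np.concatenate([W[lab==i] for i in range(1,k) if st[i,4]>15]);L.append(p);print(n,nm,len(p),rect(p),np.median(p[:,2]).round(4))
    for nm,q in(('redgrip',(((H<8)|(H>172))&(S>130)&(V>40)&(Z>.15)&(abs(X-.53)<.06)&(abs(Y+.15)<.08))),('greengrip',(H>48)&(H<78)&(S>90)&(Z>.09)&(abs(X-.56)<.06)&(abs(Y-.12)<.07)),('yellow',(H>18)&(H<32)&(S>130)&(Z>.02)&(abs(X-.52)<.05)&(abs(Y+.15)<.07)),('greycheek',(S<60)&(Z>.03)&(Z<.085)&(abs(X-.65)<.07)&(abs(Y-.14)<.08))):
        p=W[q]; 
        if len(p)<5: print(n,nm,len(p)); continue
        c=p.mean(0);u=np.linalg.svd(p-c)[2][0];t=(p-c)@u
        print(n,nm,len(p),c.round(4),'axis',u.round(3),np.percentile(t,[1,99]).round(3),'mid',(c+u*(t.min()+t.max())/2).round(4), 'zmax',p[:,2].max().round(4),'bbox',p[:,:2].min(0).round(3),p[:,:2].max(0).round(3))
print('jig',rect(np.concatenate(A)));print('pod',rect(np.concatenate(B)))
E
python3 f.py; python3 - <<'E'
import cv2
for n,b in(('scene',(150,110,350,260)),('side',(180,120,380,290))):
    im=cv2.imread(f'pics/{n}0.png');x0,y0,x1,y1=b
    cv2.imwrite(f'pics/{n}0z.png',cv2.resize(im[y0:y1,x0:x1],None,fx=3.4,fy=3.4,interpolation=2))
E
```

```text
scene jig 926 (array([ 568. , -162.7]), array([108.4, 217.6]), 80.83) 0.0109
scene pod 778 (array([615.6, 138.5]), array([161.2,  90.9]), 16.98) 0.0202
scene redgrip 95 [ 0.5415 -0.1582  0.1883] axis [0.193 0.981 0.013] [-0.019  0.02 ] mid [ 0.5415 -0.158   0.1883] zmax 0.1945 bbox [ 0.527 -0.178] [ 0.55  -0.138]
scene greengrip 79 [0.5739 0.1261 0.119 ] axis [ 0.273 -0.962 -0.018] [-0.026  0.023] mid [0.5734 0.1276 0.1191] zmax 0.1238 bbox [0.558 0.102] [0.586 0.152]
scene yellow 50 [ 0.5228 -0.1527  0.0626] axis [ 0.19   0.971 -0.147] [-0.026  0.018] mid [ 0.5221 -0.1564  0.0631] zmax 0.086 bbox [ 0.508 -0.175] [ 0.531 -0.136]
scene greycheek 247 [0.662  0.1516 0.0632] axis [ 0.911 -0.041 -0.41 ] [-0.053  0.038] mid [0.6505 0.1522 0.0684] zmax 0.0849 bbox [0.59  0.129] [0.693 0.184]
side jig 1342 (array([ 565.2, -163. ]), array([110. , 210.5]), 80.94) 0.0126
side pod 852 (array([607.8, 137.5]), array([158.3,  86.7]), 17.25) 0.0223
side redgrip 163 [ 0.5281 -0.162   0.1886] axis [0.028 0.991 0.132] [-0.018  0.024] mid [ 0.5282 -0.1586  0.189 ] zmax 0.1959 bbox [ 0.519 -0.18 ] [ 0.539 -0.136]
side greengrip 92 [0.5627 0.1221 0.1189] axis [ 0.311 -0.949 -0.047] [-0.024  0.02 ] mid [0.5622 0.1235 0.119 ] zmax 0.125 bbox [0.552 0.102] [0.577 0.147]
side yellow 312 [ 0.5127 -0.1576  0.0532] axis [-0.094 -0.124 -0.988] [-0.034  0.033] mid [ 0.5127 -0.1576  0.0533] zmax 0.0856 bbox [ 0.505 -0.176] [ 0.547 -0.134]
side greycheek 68 [0.6565 0.1496 0.0674] axis [-0.946  0.325  0.016] [-0.025  0.067] mid [0.636  0.1567 0.0678] zmax 0.0835 bbox [0.589 0.13 ] [0.681 0.178]
jig (array([ 567.9, -163.5]), array([109.9, 217.6]), 80.83)
pod (array([612.6, 137.6]), array([167.5,  90.9]), 16.98)
```

View pics/scene0z.png

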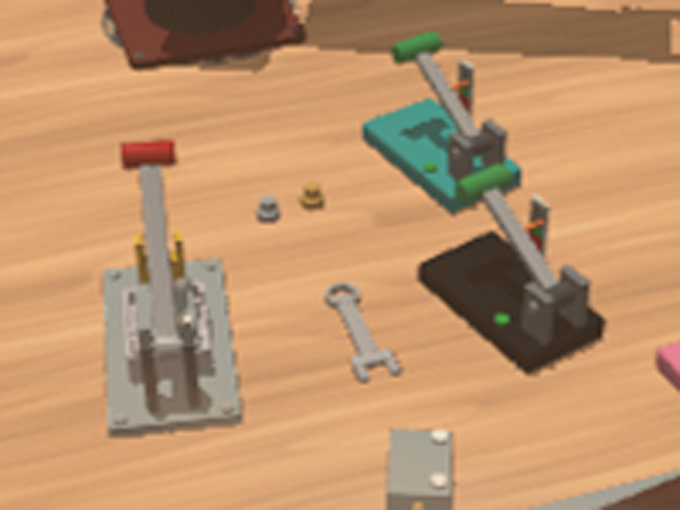

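View pics/side0z.png

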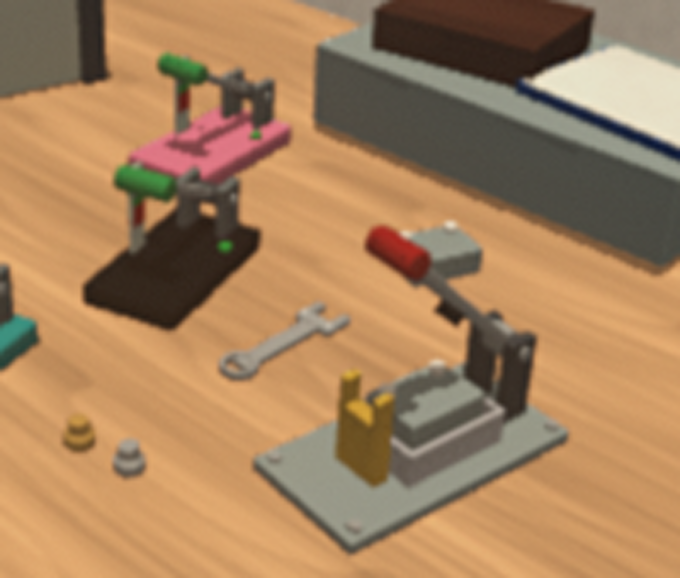

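```bash
cat > plan.py <<'E'
from h import *
def frame(yaw,flip=1):
    y=flip*np.array([-np.sin(yaw),np.cos(yaw),0]);z=np.array([0,0,-1.]);return np.stack([np.cross(y,z),y,z],1)
def rel(s,p,yaw):
    R0=R.from_rotvec(s['tool_rot']).as_matrix();best=None
    for f in(1,-1):
        F=frame(yaw,f);w=R.from_matrix(R0.T@F).as_rotvec(degrees=True)
        if best is None or np.linalg.norm(w)<np.linalg.norm(best[0]): best=(w,F)
    print('pos',s['tool_pos'].round(4),'shift mm',(R0.T@(np.array(p)-s['tool_pos'])*1000).round(1),'turn',best[0].round(2)); print('R0',R0.round(3).tolist())
E
python3 - <<'E'
from plan import *
s=r.sense(); rel(s,[.534,-.158,.25],-.16)
E
```

```text
pos [0.2036 0.5909 0.2225] shift mm [-556.3 -600.4  -27.5] turn [ 0.   -0.   -9.84]
R0 [[-0.945, 0.326, -0.0], [0.326, 0.945, 0.0], [0.0, 0.0, -1.0]]
```

Call:
{"op": "play_rows", "data": {
  "rows": [
    [[0, 0, -0.05], [0, 0, 0], 1],
    [[-0.556, -0.6, -0.05], [0, 0, -9.84], 1],
    [[-0.556, -0.6, -0.05], [0, 0, -9.84], 1],
    [[-0.556, -0.6, -0.05], [0, 0, -9.84], 1],
    [[-0.556, -0.6, -0.05], [0, 0, -9.84], 1],
    [[-0.556, -0.6, -0.05], [0, 0, -9.84], 1],
    [[-0.556, -0.6, -0.05], [0, 0, -9.84], 1],
    [[-0.556, -0.6, -0.05], [0, 0, -9.84], 1],
    [[-0.556, -0.6, -0.05], [0, 0, -9.84], 1],
    [[-0.556, -0.6, -0.05], [0, 0, -9.84], 1]
  ]
}}

```text
t: 2.15
tool_pos: [0.3857, 0.1774, 0.273]
tool_rot: [0.25, 3.13, 0.001]
ft_force: [1.0, 0.4, 0.3]
finger_gap: 0.0151
```

```bash
python3 - <<'E'
from plan import *
s=r.sense(); rel(s,[.534,-.158,.25],-.16); print(s['t'],s['q'].round(3),s['ft_force'])
E
```

```text
pos [0.3857 0.1774 0.273 ] shift mm [-199.7 -307.6   23.1] turn [0.03 0.08 0.02]
R0 [[-0.987, 0.159, 0.001], [0.159, 0.987, 0.0], [-0.001, 0.001, -1.0]]
2.15 [ 0.245 -0.313  1.947  0.     1.506 -1.166] [1.01176872 0.44138343 0.26791029]
```

Call:
{"op": "play_rows", "data": {
  "rows": [
    [[-0.2, -0.308, 0.023], [0, 0, 0], 1],
    [[-0.2, -0.308, 0.023], [0, 0, 0], 1],
    [[-0.2, -0.308, 0.023], [0, 0, 0], 1],
    [[-0.2, -0.308, 0.023], [0, 0, 0], 1],
    [[-0.2, -0.308, 0.023], [0, 0, 0], 1],
    [[-0.2, -0.308, 0.023], [0, 0, 0], 1],
    [[-0.2, -0.308, 0.023], [0, 0, 0], 1],
    [[-0.2, -0.308, 0.023], [0, 0, 0], 1],
    [[-0.2, -0.308, 0.023], [0, 0, 0], 1],
    [[-0.2, -0.308, 0.023], [0, 0, 0], 1]
  ]
}}

```text
t: 3.15
tool_pos: [0.5332, -0.156, 0.2493]
tool_rot: [-0.252, -3.131, -0.002]
ft_force: [-0.4, 0.3, -0.1]
finger_gap: 0.0003
```

```bash
python3 - <<'E'
from plan import *
im,d,s=cam('wrist','w1.png'); rel(s,[.534,-.158,.195],-.16); print(s['t'],s['finger_gap'])
im,d,_=cam('side','s1.png')
W=cloud('wrist',*cam('wrist')[1:]); 
im,d,s=cam('wrist');hsv=cv2.cvtColor(im,cv2.COLOR_RGB2HSV);m=((hsv[...,0]<8)|(hsv[...,0]>172))&(hsv[...,1]>150)&(hsv[...,2]>40)
p=W[m];p=p[(p[:,2]>.14)&(p[:,2]<.22)];print(len(p),p.min(0),p.max(0),np.median(p,0))
E
```

```text
pos [ 0.5332 -0.156   0.2493] shift mm [-1.1 -1.9 54.3] turn [ 0.06 -0.06 -0.02]
R0 [[-0.987, 0.16, -0.001], [0.16, 0.987, 0.001], [0.001, 0.001, -1.0]]
3.15 0.0002709422985537988
1465 [ 0.52200211 -0.17720044  0.18058612] [ 0.5462805  -0.13309086  0.19599344] [ 0.53199733 -0.15507276  0.19264237]
```

View pics/w1.png

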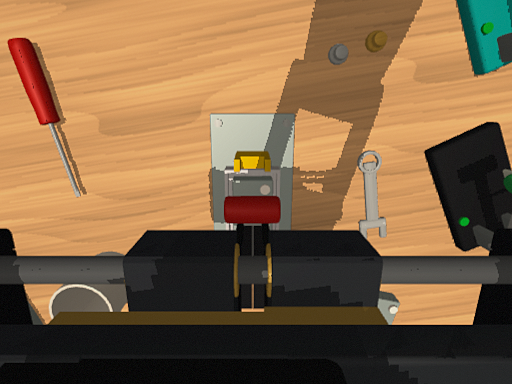

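View pics/s1.png

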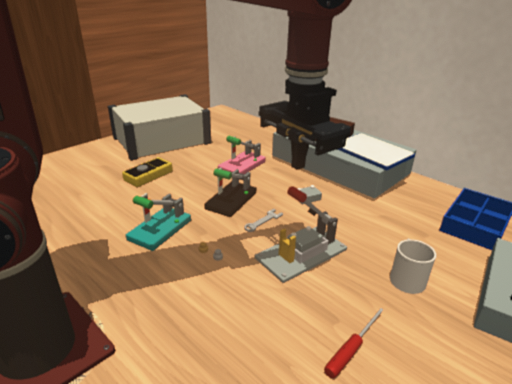

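Call:
{"op": "play_rows", "data": {
  "rows": [
    [[0, 0, 0.045], [0, 0, 0], 1],
    [[0, 0, 0.052], [0, 0, 0], 1],
    [[0.003, 0, 0.057], [0, 0, 0], 1],
    [[0.009, 0, 0.064], [0, 0, 0], 1],
    [[0.019, 0, 0.077], [0, 0, 0], 1],
    [[0.027, 0, 0.09], [0, 0, 0], 1],
    [[0.034, 0, 0.104], [0, 0, 0], 1],
    [[0.034, 0, 0.104], [0, 0, 0], 1]
  ]
}}

```text
t: 4.15
tool_pos: [0.4983, -0.1507, 0.144]
tool_rot: [-0.251, -3.129, -0.001]
ft_force: [-0.6, 0.7, -0.2]
finger_gap: 0.0004
```

```bash
python3 - <<'E'
from plan import *
im,d,s=cam('side','s2.png'); print(s['tool_pos'],s['ft_force'],s['t'])
cv2.imwrite('pics/s2z.png',cv2.resize(im[120:300,200:400,::-1],None,fx=3,fy=3))
E
```

```text
[ 0.49833446 -0.15073454  0.1439854 ] [-0.62534684  0.74044981 -0.15502681] 4.15
```

View pics/s2z.png

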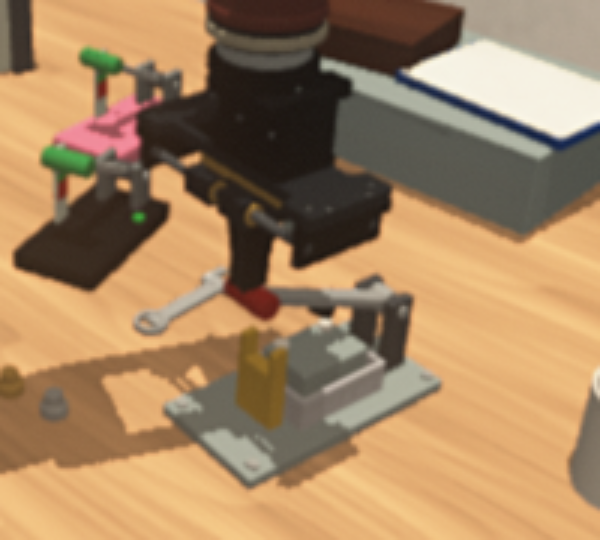

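Call:
{"op": "play_rows", "data": {
  "rows": [
    [[0.005, 0, 0.014], [0, 0, 0], 1],
    [[0.009, 0, 0.029], [0, 0, 0], 1],
    [[0.011, 0, 0.041], [0, 0, 0], 1],
    [[0.012, 0, 0.051], [0, 0, 0], 1],
    [[0.012, 0, 0.058], [0, 0, 0], 1],
    [[0.012, 0, 0.062], [0, 0, 0], 1],
    [[0.012, 0, 0.064], [0, 0, 0], 1],
    [[0.012, 0, 0.064], [0, 0, 0], 1]
  ]
}}

```text
t: 5.0
tool_pos: [0.4881, -0.1493, 0.0829]
tool_rot: [-0.251, -3.13, -0.0]
ft_force: [-6.9, 2.8, 13.0]
finger_gap: 0.0003
```

```bash
python3 - <<'E'
from plan import *
im,d,s=cam('side','s3.png'); print(s['tool_pos'],s['ft_force'],s['t'])
cv2.imwrite('pics/s3z.png',cv2.resize(im[120:300,200:400,::-1],None,fx=3,fy=3))
E
```

```text
[ 0.48812838 -0.14931518  0.08293603] [-6.91889077  2.84687606 12.9643577 ] 5.0
```

View pics/s3z.png

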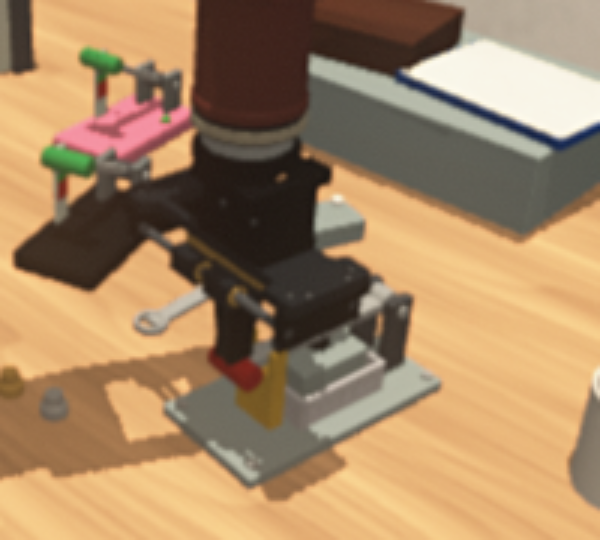

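Call:
{"op": "play_rows", "data": {
  "rows": [
    [[0, 0, -0.02], [0, 0, 0], 1],
    [[0, 0, -0.06], [0, 0, 0], 1],
    [[0, 0, -0.11], [0, 0, 0], 1]
  ]
}}

```text
t: 5.35
tool_pos: [0.487, -0.1487, 0.1909]
tool_rot: [-0.251, -3.128, -0.002]
ft_force: [0.7, -0.7, -0.8]
finger_gap: 0.0002
```

```bash
python3 - <<'E'
from plan import *
im,d,s=cam('side','s4.png'); print(s['tool_pos'],s['ft_force'],s['t'])
cv2.imwrite('pics/s4z.png',cv2.resize(im[120:300,200:400,::-1],None,fx=3,fy=3))
W=cloud('side',d)
hsv=cv2.cvtColor(im,cv2.COLOR_RGB2HSV);m=((hsv[...,0]<8)|(hsv[...,0]>172))&(hsv[...,1]>130)&(abs(W[...,0]-.49)<.06)&(abs(W[...,1]+.15)<.06)
p=W[m];print(len(p),p.min(0),p.max(0))
rel(s,[.568,.125,.17],.297)
E
```

```text
[ 0.48701307 -0.14874036  0.19093539] [ 0.74378303 -0.71024383 -0.75125374] 5.35
1106 [ 0.43002419 -0.20999589  0.06511882] [ 0.4984363  -0.12866916  0.57335376]
pos [ 0.487  -0.1487  0.1909] shift mm [-36.4 283.1  21.2] turn [  0.12  -0.19 -26.19]
R0 [[-0.987, 0.159, -0.004], [0.159, 0.987, 0.002], [0.004, 0.001, -1.0]]
```

View pics/s4z.png

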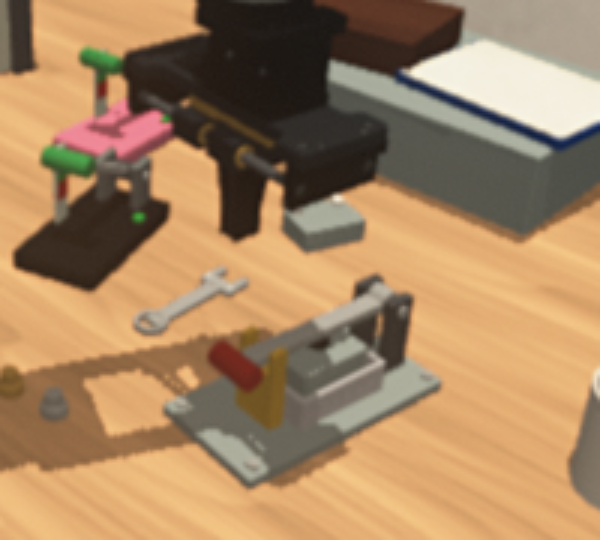

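Call:
{"op": "play_rows", "data": {
  "rows": [
    [[-0.036, 0.283, 0.0], [0, 0, -26.2], 1],
    [[-0.036, 0.283, 0.0], [0, 0, -26.2], 1],
    [[-0.036, 0.283, 0.0], [0, 0, -26.2], 1],
    [[-0.036, 0.283, 0.0], [0, 0, -26.2], 1],
    [[-0.036, 0.283, 0.0], [0, 0, -26.2], 1],
    [[-0.036, 0.283, 0.0], [0, 0, -26.2], 1],
    [[-0.036, 0.283, 0.02], [0, 0, -26.2], 1],
    [[-0.036, 0.283, 0.02], [0, 0, -26.2], 1]
  ]
}}

```text
t: 6.2
tool_pos: [0.5675, 0.1255, 0.1689]
tool_rot: [0.468, -3.103, -0.0]
ft_force: [-0.7, -1.2, 0.3]
finger_gap: 0.0005
```

```bash
python3 - <<'E'
from plan import *
im,d,s=cam('wrist','w2.png'); rel(s,[.568,.125,.124],.297); print(s['t'],s['ft_force'])
W=cloud('wrist',d,s);hsv=cv2.cvtColor(im,cv2.COLOR_RGB2HSV);m=(hsv[...,0]>48)&(hsv[...,0]<78)&(hsv[...,1]>120)
p=W[m];p=p[(p[:,2]>.08)&(p[:,2]<.14)];print(len(p),p.min(0),p.max(0),np.median(p,0))
cam('side','s5.png')
E
```

```text
pos [0.5675 0.1255 0.1689] shift mm [-0.5 -0.6 44.9] turn [ 0.04 -0.22  0.15]
R0 [[-0.955, -0.295, -0.004], [-0.295, 0.955, -0.0], [0.004, 0.001, -1.0]]
6.2 [-0.7415396  -1.18936739  0.26037747]
1749 [0.55201473 0.10394626 0.11111643] [0.58369784 0.15423114 0.12547546] [0.56545324 0.12888256 0.12228057]
```

View pics/w2.png

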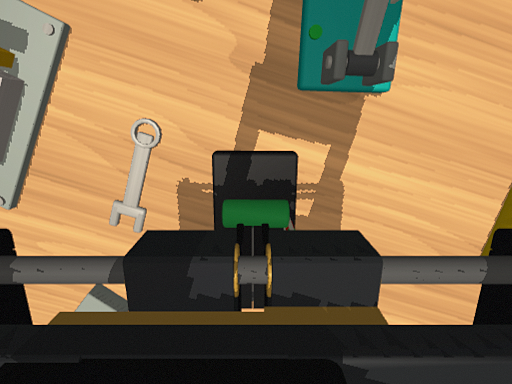

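View pics/s5.png

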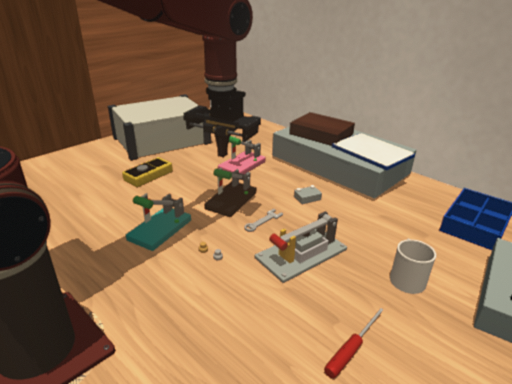

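Call:
{"op": "play_rows", "data": {
  "rows": [
    [[0, 0.003, 0.035], [0, 0, 0], 1],
    [[0, 0.003, 0.045], [0, 0, 0], 1],
    [[0.003, 0.003, 0.052], [0, 0, 0], 1],
    [[0.006, 0.003, 0.059], [0, 0, 0], 1],
    [[0.008, 0.003, 0.065], [0, 0, 0], 1],
    [[0.01, 0.003, 0.07], [0, 0, 0], 1],
    [[0.011, 0.003, 0.073], [0, 0, 0], 1],
    [[0.011, 0.003, 0.073], [0, 0, 0], 1],
    [[0.011, 0.003, 0.073], [0, 0, 0], 1]
  ]
}}

```text
t: 7.2
tool_pos: [0.5572, 0.123, 0.1005]
tool_rot: [0.464, -3.106, 0.001]
ft_force: [-6.6, -0.9, 7.7]
finger_gap: 0.0004
```

```bash
python3 - <<'E'
from plan import *
im,d,s=cam('side','s6.png'); print(s['tool_pos'],s['ft_force'],s['t'])
a=im[130:230,180:290,::-1]
im2,d2,_=cam('scene','c6.png');b=im2[130:230,250:360,::-1]
cv2.imwrite('pics/z6.png',np.hstack([cv2.resize(a,(400,400),interpolation=2),cv2.resize(b,(400,400),interpolation=2)]))
W=cloud('side',d);hsv=cv2.cvtColor(im,cv2.COLOR_RGB2HSV);m=(hsv[...,0]>48)&(hsv[...,0]<78)&(hsv[...,1]>110)&(W[...,2]>.06)&(abs(W[...,0]-.56)<.05)&(abs(W[...,1]-.12)<.06)
p=W[m];print(len(p),np.percentile(p,2,axis=0),np.percentile(p,98,axis=0),np.median(p,0))
E
```

```text
[0.55719761 0.12299936 0.10050305] [-6.61107969 -0.91708489  7.689853  ] 7.2
75 [0.54289687 0.09931006 0.08436733] [0.56934094 0.14106954 0.10005874] [0.55367578 0.11174001 0.09408895]
```

View pics/z6.png

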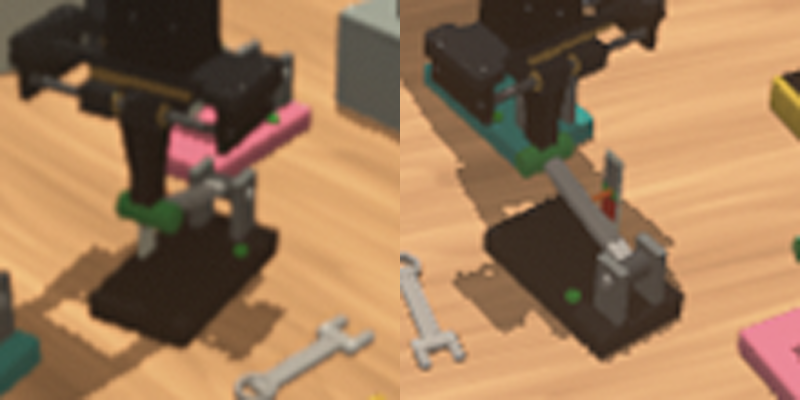

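Call:
{"op": "play_rows", "data": {
  "rows": [
    [[0.002, 0, 0.002], [0, 0, 0], 1],
    [[0.003, 0, 0.004], [0, 0, 0], 1],
    [[0.003, 0, 0.004], [0, 0, 0], 1],
    [[0.003, 0, 0.004], [0, 0, 0], 1],
    [[0.003, 0, 0.004], [0, 0, 0], 1],
    [[0.003, 0, 0.004], [0, 0, 0], 1]
  ]
}}

```text
t: 7.9
tool_pos: [0.556, 0.1226, 0.0973]
tool_rot: [-0.463, 3.104, -0.0]
ft_force: [-2.6, 0.1, 6.8]
finger_gap: 0.0005
```

```bash
python3 - <<'E'
from plan import *
im,d,s=cam('side','s7.png'); print(s['tool_pos'],s['ft_force'],s['t'])
a=im[130:290,180:350,::-1]
im2,d2,_=cam('scene','c7.png');b=im2[140:220,270:350,::-1]
cv2.imwrite('pics/z7.png',np.hstack([cv2.resize(a,(400,400),interpolation=2),cv2.resize(b,(400,400),interpolation=2)]))
for n,dd,ii in(('side',d,im),('scene',d2,im2)):
  W=cloud(n,dd);hsv=cv2.cvtColor(ii,cv2.COLOR_RGB2HSV);H=hsv[...,0]
  m=(H>48)&(H<78)&(hsv[...,1]>110)&(W[...,2]>.06)&(abs(W[...,0]-.56)<.05)&(abs(W[...,1]-.12)<.06)
  p=W[m];print(n,len(p),np.percentile(p,2,axis=0).round(4),np.percentile(p,98,axis=0).round(4))
print(r.sense()['tool_pos'],r.sense()['ft_force'])
E
```

```text
[0.55595284 0.12258975 0.09725879] [-2.59756165  0.09232791  6.83815479] 7.9
side 77 [0.5424 0.1007 0.0818] [0.5684 0.1397 0.0977]
scene 55 [0.5505 0.0697 0.083 ] [0.5761 0.1468 0.2399]
[0.55594403 0.1225675  0.09725404] [-2.32813865  0.28660471  6.91167139]
```

View pics/z7.png

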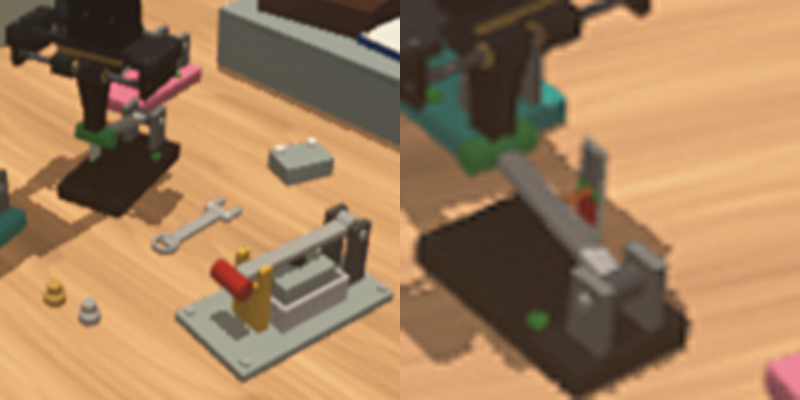

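```bash
python3 - <<'E'
from h import *
print(order.hand_in()); s=r.sense(); print(s['t'],s['tool_pos'],s['ft_force'])
E
```

```text
the job is handed in; nothing more can be done
None
the job is handed in; nothing more can be done
```

I closed the hook onto its stop and handed the job in with the shut fingers holding the green lever about half way down. I have no verdict back.

- **Hook:** I pushed it down along its arc until the fingertips were at 83 mm with about 13 N of stop force. 83 mm is the height expected for a closed hook. The side picture after lifting off, and the last one before hand-in, both show it lying between the yellow prongs.
- **Lever:** I pressed the black pod's lever in two steps and never went near the bottom stop. The fingertips ended at 97.3 mm, which I work out as a lever angle of about 0.24 rad. They held steady at about 6.9 N of vertical force, matching the 7 N expected half way.
- **Bystanders:** nothing was touched on the way, going by the pictures. I did not measure their positions again.
- **Unclear check:** in the last scene picture the orange pointer looks near the edge between green and red. I put that down to the steep viewing angle and relied on the height and force readings instead. After hand-in the robot gave no further readings, so I could not check the hold again.

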